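Leak check: roll the ageing cell handle-up and hold it level over the drip plate

ROBOT

A 7-joint arm with a two-finger parallel gripper is mounted at the origin on the work surface. World frame = base frame: x ahead of the robot, y to its left, z up, the work surface at z = 0. Lengths are in m, angles in rad, forces in N, time in s.
With the tool pointing down it reaches from about 0.425 to 0.875 m from the base axis. Payload 4.7 kg.
Tool frame: the origin (TCP) lies between the finger pads, 19 mm behind the fingertips; this is the grasp point; x points along the fingers, z is the direction in which the jaws open and shut, and the axes are right-handed (so a half turn about x gives the same grasp; the last joint's range is limited). The gripper opens to 87 mm and grips with 3 to 60 N. Pads are 19 mm wide; open, the fingers measure 117 mm over their backs; the gripper's body (75 mm by 190 mm) begins 51 mm behind the grasp point.
Start: joints at [1.225, 0.321, -0.07, 1.45, 0.023, 1.371, -0.057], TCP at [0.229, -0.608, 0.241] pointing down, gripper open.
Joint ranges: [-2.86, 2.86], [-0.3, 2.09], [-1.38, 1.24], [0.06, 2.45], [-1.56, 4.7], [0.09, 2.05], [-2.69, 2.69]. Speed limits (rad/s): [2.57, 2.57, 3.14, 3.14, 3.14, 3.14, 3.14].

INTERFACE

Orientations are given as a rotation vector (axis times angle).
In Python, from bench import ctrl, vision, close_job gives the robot as it stands. The module is installed in compiled form; this text tells all that it offers.
- The arm moves only by the tool servo_tool, never from a script. Its argument "commands" is a list that holds one entry, the list of rows, each a list of 7 numbers: the turn, a rotation vector about the tool's x, y, z in degrees, then the shift along the tool's x, y, z in mm, then the finger opening in mm, from 0 to 87. In form: [[[wx, wy, wz, x, y, z, grip], ...]]. A call has 1 to 5 rows; each row is the pose to reach, as a shift and turn from the pose commanded when the call began, along the tool's axes at that moment; what a row does not reach only later rows make up. A row lasts 1/8 s, in which the tool goes at most 62.5 mm and 10.7 degrees, less where a joint would pass 70% of its speed; a pose out of reach is approached as far as the arm can. A call with a gripper value outside its range is refused whole. The fingers move at their own pace and stop on an object; "newtons" is the grip in N (left out, the last holds). Time passes only in rows, so rows that repeat a pose let the fingers close. It gives the time, the measured TCP pose, the force and the opening at its end, in the units of the state.
- ctrl.get_state(): the state, without advancing time (a new reading comes with each control period).
- vision.get_image(name): name is "scene" or "top" or "wrist"; returns the picture (400x640x3 uint8, red, green, blue); there is no depth.
- vision.camera_info(name): a dict with "fov_y" (degrees; the focal length in pixels is half the picture's height over the tangent of half this angle, whatever the lens; pixels are square), "cx", "cy" (the principal point, pixels), "pose" (4x4, takes a point from camera to world coordinates). Camera axes: x right, y down, z forward; pixel columns grow to the right and rows downward; lengths in m; the calibration is good to about 2 mm. A picture is of the moment at which its call begins: read the wrist's pose just before it. camera_info takes no time and is no camera call; for the wrist camera it gives the pose at the moment of the call.
- close_job(): hands the job in, once; it reports no verdict.
The state is a dict: "time": time; "joint_positions": joint angles; "qd": joint speeds; "joint_torque": joint torques, N m; "position": TCP position; "tool_rot": TCP orientation; "ft_force": force on the tool from outside, world axes, zero at the start; "torque": the same for the moment, N m; "grip_width": opening from 0.0 (shut) to 1.0 (fully open).
Only numpy, scipy, OpenCV 4.12 (cv2) and the standard library are available. Lean on these libraries where they do the work, as an engineer would, in place of code of your own. Each camera call takes 0.05 s, during which the arm holds its last target. There are 200 camera calls.

TASK

The steel ageing cell lies on the bench with its handle leaning over to one side. Roll it along the bench until the handle stands straight up, then lift it by the handle and hold it still and level over the middle of the white drip plate, with at least 12 cm of air under it. Do not lift it while the handle leans, leave the mug, flask and bottle where they stand, and finish while still holding the cell: do not put it down.

Things in the scene. Friction and masses are not known exactly. Their poses are not given: they have to be found in the camera images.
- cell: Closed steel cylinder (ageing cell), 170 mm long, 0.45 to 0.8 kg, lying on the bench. Origin on its axis at mid length, 32 mm above the bench; x along the axis, z from the axis through the handle. Barrel 56 mm in diameter, 124 mm long. At the start the handle leans 60 degrees from vertical to one side, at any yaw. The balance point lies within 5 mm of the origin.
- handle (a point): Centre of the handle bar, 54 mm from the cell's axis on its z axis; axes as the cell's. A straight flat aluminium bar parallel to the cell's axis: 100 mm long (x), 10 mm thick (y), 16 mm tall (z, from 46 to 62 mm from the axis), on two 10 mm square posts at x = +45 and -45 mm; 18 mm of free space between bar and barrel.
- plate: Round white ceramic drip plate, fixed on the bench, 150 mm in diameter, 6 mm thick, flat. Origin at the centre of its underside, on the bench.
- mug: Stainless steel mug, 72 mm in diameter, 90 mm tall, with a handle; loose bystander. Origin at the centre of its underside.
- flask: Conical glass flask, 72 mm wide at the foot, 110 mm tall; loose bystander. Origin at the centre of its underside.
- bottle: White bottle with a cap, 60 mm in diameter, 150 mm tall; loose bystander. Origin at the centre of its underside.
- cap (a point): Centre of one of the cell's two darker twelve-sided end caps, 72.5 mm from the origin on its x axis. Each cap is 25 mm long, 64 mm across flats (each flat 17 mm wide). The cell rests and rolls on them and lies stably on any flat; from the start to handle upright it rolls over two flats, 34 mm, away from the side the handle leans to.
Not all that is in view belongs to the job. Of the things like the cell, leave any that is pink; of the rest the smaller one is meant.

How it is judged:
By the outcome, as a careful person would: the job done as asked, in the order asked, and still so for the second after the job is handed in, while the arm keeps its last pose, push and grip.
It also fails if it takes over 59 s, if anything falls off the work surface, if the arm or the gripper's body presses on something with over 40 N, if the wrist force passes 120 N, or if a joint passes its speed limit or range.

## Working session

There is one attempt and no reset: what is moved stays moved. The work goes in short steps, Python scripts to look and compute and a tool call to move; the robot and the scene stay as the last step left them, time stands still between calls to the robot, and variables do not carry over. Pictures are saved under pics/ and viewed, about 8 in all and at most 12, crops included, and the job is handed in when it is done.

Besides the shell and the picture viewer there is one more tool, called in YAML: its name, and indented under it one key for each argument. servo_tool: Moves the arm, as the interface text tells. Its arguments: {"type":"object","properties":{"commands":{"type":"array"},"newtons":{"type":"number"}},"required":["commands"]}

```bash
mkdir -p pics; cat > h.py <<'E'
from bench import ctrl, vision, close_job
import numpy as np, cv2
from scipy.spatial.transform import Rotation as R
def save(n,f):
    ci=vision.camera_info(n); im=vision.get_image(n); cv2.imwrite('pics/'+f,im[:,:,::-1]); return im,ci
def px2w(ci,u,v,z):
    f=200/np.tan(np.radians(ci['fov_y'])/2); P=np.array(ci['pose'])
    d=P[:3,:3]@np.array([(u-ci['cx'])/f,(v-ci['cy'])/f,1]); o=P[:3,3]
    return o+d*(z-o[2])/d[2]
def w2px(ci,p):
    f=200/np.tan(np.radians(ci['fov_y'])/2); P=np.array(ci['pose'])
    c=P[:3,:3].T@(np.array(p)-P[:3,3]); return c[:2]/c[2]*f+[ci['cx'],ci['cy']]
E
python3 - <<'E'
from h import *
s=ctrl.get_state(); print({k:np.round(v,3) for k,v in s.items()})
print(R.from_rotvec(s['tool_rot']).as_matrix().round(3))
a,ca=save('top','top0.png'); b,cb=save('scene','scene0.png')
np.set_printoptions(precision=4,suppress=True)
print(ca,cb); 
cv2.imwrite('pics/both.png',np.hstack([cv2.resize(x,(800,500)) for x in (a,)])[:,:,::-1])
E
```

```text
{'time': np.float64(0.0), 'joint_positions': array([ 1.225,  0.322, -0.07 ,  1.452,  0.023,  1.371, -0.057]), 'qd': array([-0.001, -0.   , -0.001,  0.001,  0.002, -0.002,  0.001]), 'joint_torque': array([ 0.0000e+00, -4.9129e+01, -4.0400e-01, -3.1253e+01, -6.4000e-02,
        4.4000e-02,  0.0000e+00]), 'position': array([ 0.229, -0.608,  0.24 ]), 'tool_rot': array([ 0.941,  1.36 , -0.94 ]), 'ft_force': array([-0.656, -0.173, -0.462]), 'torque': array([-0.006, -0.037, -0.013]), 'grip_width': np.float64(0.998)}
[[-0.001  0.936  0.352]
 [ 0.002  0.352 -0.936]
 [-1.    -0.    -0.002]]
{'fov_y': 49.164729525557505, 'cx': 324.44969787533864, 'cy': 203.09803964486557, 'pose': array([[ 0.0029, -0.9836,  0.1802,  0.3187],
       [-1.    , -0.0035, -0.0028, -0.0115],
       [ 0.0034, -0.1802, -0.9836,  1.3754],
       [ 0.    ,  0.    ,  0.    ,  1.    ]])} {'fov_y': 50.484430550218356, 'cx': 333.33237011388223, 'cy': 206.28943506912498, 'pose': array([[-0.5736,  0.6785, -0.4589,  1.172 ],
       [ 0.819 ,  0.467 , -0.3334,  0.4181],
       [-0.0119, -0.5671, -0.8236,  1.0969],
       [ 0.    ,  0.    ,  0.    ,  1.    ]])}
```

View pics/top0.png

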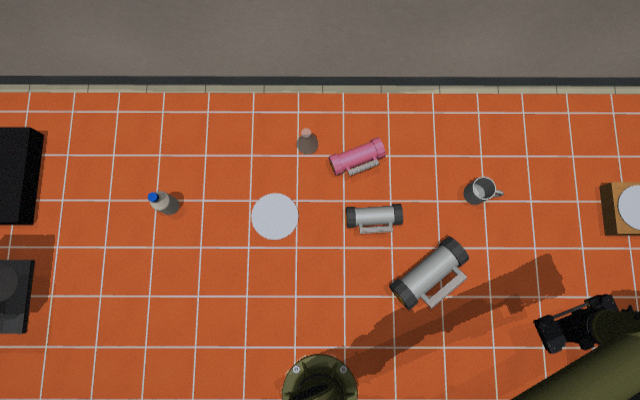

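View pics/scene0.png

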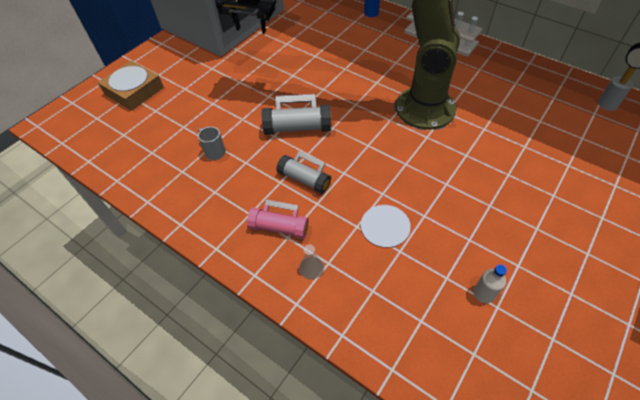

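```bash
python3 - <<'E'
from h import *
np.set_printoptions(precision=4,suppress=True)
a=cv2.imread('pics/top0.png'); c=a[180:250,330:420]; cv2.imwrite('pics/c0.png',cv2.resize(c,None,fx=8,fy=8,interpolation=cv2.INTER_CUBIC))
ci=vision.camera_info('top')
for n,u,v,z in [('capL',350,217,.032),('capR',399,215,.032),('cell',375,216,.03),('plate',274.5,216.5,.006),('plL',251,216,.006),('plR',298,216,.006),('mug',482,190,.05),('pink',358,157,.03),('big',430,272,.04),('flask',308,147,.02),('bottle',172,207,.02)]: print(n,px2w(ci,u,v,z))
E
```

```text
capL [ 0.5212 -0.0948  0.032 ]
capR [ 0.528  -0.2473  0.032 ]
cell [ 0.5249 -0.1728  0.03  ]
plate [0.5259 0.1426 0.006 ]
plL [0.5272 0.217  0.006 ]
plR [0.5277 0.0683 0.006 ]
mug [ 0.6046 -0.504   0.05  ]
pink [ 0.7151 -0.1219  0.03  ]
big [ 0.3529 -0.3347  0.04  ]
flask [0.7508 0.0383 0.02  ]
bottle [0.5528 0.4638 0.02  ]
```

View pics/c0.png

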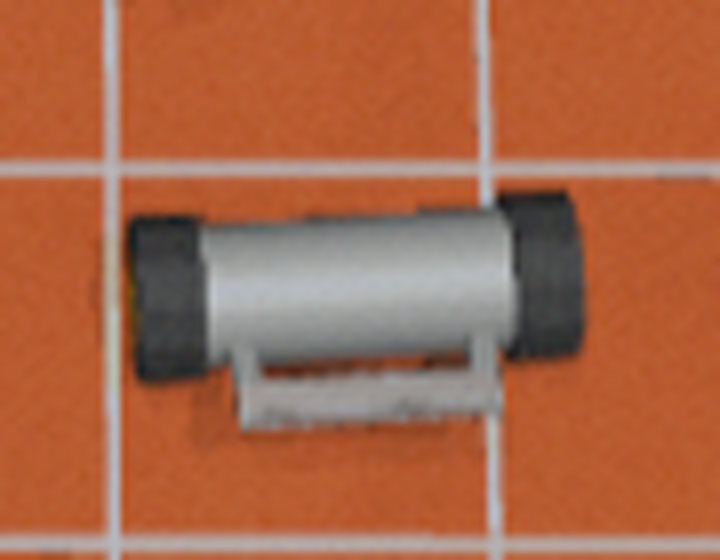

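Candidates: the pink cell (358,157), which I leave; the large grey one (430,272), which is too big; and the small grey one (375,216), which is the target. The crop confirms it is grey, about 150–170 mm long, with its handle leaning toward the robot (−x), so it must roll toward +x. The plate on the bench is at (274,216) and measures 149 mm across, as stated. The disc on the wooden block at the right is not it.

servo_tool:
  commands:
    - [[-10,0,0,0,46,-34,87],[-20,0,0,0,92,-68,87],[-30,0,0,0,138,-102,87],[-40,0,0,0,184,-136,87],[-50,0,0,0,230,-170,87]]

```text
time: 0.72
position: [0.3849, -0.3665, 0.241]
tool_rot: [0.261, 1.555, -0.261]
ft_force: [1.5, -0.2, -0.5]
grip_width: 1.0
```

```bash
cat > go.py <<'E'
import sys
from h import *
x,y,z,yaw=map(float,sys.argv[1:5])
s=ctrl.get_state(); M=R.from_rotvec(s['tool_rot'])
Z=np.array([np.cos(np.radians(yaw)),np.sin(np.radians(yaw)),0]); X=np.array([0,0,-1.]); T=R.from_matrix(np.c_[X,np.cross(Z,X),Z])
print('t',s['time'],'pos',s['position'].round(4),'turn',(M.inv()*T).as_rotvec(degrees=True).round(1),'shift',(M.inv().apply(np.array([x,y,z])-s['position'])*1000).round(1),'F',s['ft_force'].round(1),'w',s['grip_width'].round(3))
E
python3 go.py .51 -.172 .24 3
```

```text
Traceback (most recent call last):
  File "go.py", line 6, in <module>
    print('t',s['time'],'pos',s['position'].round(4),'turn',(M.inv()*T).as_rotvec(degrees=True).round(1),'shift',(M.inv().apply(np.array([x,y,z])-s['position'])*1000).round(1),'F',s['ft_force'].round(1),'w',s['grip_width'].round(3))
                                                                                                                                                                                                               ^^^^^^^^^^^^^^^^^^^^^
AttributeError: 'float' object has no attribute 'round'
```

```bash
sed -i "s/s\['grip_width'\].round(3)/round(float(s['grip_width']),3)/" go.py
python3 go.py .51 -.172 .24 3
```

```text
t 0.725 pos [ 0.3849 -0.3665  0.241 ] turn [-22.1  -0.    0. ] shift [  0.9 224.7  54.8] F [ 1.5 -0.2 -0.5] w 1.0
```

servo_tool:
  commands:
    - [[-6,0,0,0,56,14,87],[-12,0,0,0,112,28,87],[-18,0,0,0,168,41,87],[-22,0,0,0,224,55,87],[-22,0,0,0,224,55,87]]

```text
time: 1.35
position: [0.5126, -0.1692, 0.2412]
tool_rot: [-0.042, 1.569, 0.046]
ft_force: [-1.2, -0.3, -0.7]
grip_width: 0.998
```

```bash
python3 - <<'E'
from h import *
im,ci=save('wrist','w1.png'); np.save('ci1.npy',ci,allow_pickle=True); print(ci); print(ctrl.get_state()['position'])
E
```

```text
{'fov_y': 61.34700205303036, 'cx': 322.05430635691687, 'cy': 203.4614650117069, 'pose': array([[ 0.99848266,  0.0531492 ,  0.01440656,  0.50905929],
       [ 0.05505065, -0.96981446, -0.23754861, -0.10385531],
       [ 0.00134617,  0.23798126, -0.97126881,  0.38418895],
       [ 0.        ,  0.        ,  0.        ,  1.        ]])}
[ 0.51116031 -0.17271712  0.24091243]
```

View pics/w1.png

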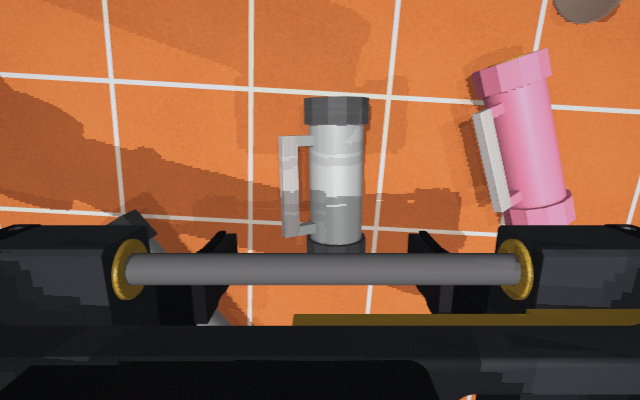

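```bash
python3 - <<'E'
from h import *
ci=np.load('ci1.npy',allow_pickle=True).item()
for u,v,z in [(336.5,111,.036),(337,126,.036),(336.5,180,.036),(335.5,225,.036),(280,137,.06),(284,236,.06),(304,111,.04),(369,111,.04)]: print(u,v,px2w(ci,u,v,z).round(4))
# model check
for c,yaw in [((.5255,-.172),3),((.5255,-.172),1.5)]:
  t=np.radians(yaw); n=np.array([np.cos(t),np.sin(t),0]); a=np.array([-n[1],n[0],0]); C=np.array([*c,.032])
  def P(al,r,tang): # lean 60 toward -n
    q=np.radians(60); rad=-n*np.sin(q)+[0,0,np.cos(q)]; tv=n*np.cos(q)+[0,0,np.sin(q)]
    return w2px(ci,C+a*al+rad*r+tv*tang).round(1)
  print(yaw,'bar',P(.05,.062,.005),P(-.05,.062,.005),P(.05,.062,-.005),'axis',w2px(ci,C+a*.0725),w2px(ci,C-a*.05),'captop',w2px(ci,C+a*.085+[0,0,.032]),w2px(ci,C+a*.06+[0,0,.032]))
E
```

```text
336.5 111 [ 0.5234 -0.0935  0.036 ]
337 126 [ 0.5248 -0.108   0.036 ]
336.5 180 [ 0.5279 -0.163   0.036 ]
335.5 225 [ 0.53   -0.2121  0.036 ]
280 137 [ 0.4707 -0.1208  0.06  ]
284 236 [ 0.4772 -0.2192  0.06  ]
304 111 [ 0.4913 -0.0954  0.04  ]
369 111 [ 0.5552 -0.0919  0.04  ]
3 bar [280.1 141.8] [282.8 243.6] [276.  141.2] axis [334.29471389 117.22694288] [333.02813638 232.3296062 ] captop [335.73630068 102.69929006] [335.40316094 130.76095118]
1.5 bar [281.5 140.3] [281.5 242.3] [277.3 139.6] axis [336.16955728 117.25756842] [331.83682981 232.31220868] captop [338.17800449 102.73970958] [337.09399739 130.78822729]
```

The wrist view shows the target cell's far cap at (336,110) and its bar from (281,137) to (284,236). The bar is on the −x side. The model fit gives C = (0.5275, −0.167), yaw 3.2°. I'll straddle the cell with the open fingers.

servo_tool:
  commands:
    - [[0,0,0,50,5,1,87],[0,0,0,95,5,1,87],[0,0,0,135,5,1,87],[0,0,0,162,5,1,87],[0,0,0,172,5,1,87]]

```text
time: 2.02
position: [0.5091, -0.1716, 0.0672]
tool_rot: [-0.033, 1.574, 0.034]
ft_force: [-0.2, 0.5, -0.3]
grip_width: 1.004
```

```bash
python3 go.py .512 -.168 .069 3.2; python3 - <<'E'
from h import *
im,ci=save('wrist','w2.png'); 
a,c=save('scene','s2.png')
cv2.imwrite('pics/v2.png',np.vstack([im[:,:,::-1][100:400],cv2.resize(a[110:250,200:490][:,:,::-1],(640,300),interpolation=cv2.INTER_CUBIC)]))
E
```

```text
t 2.025 pos [ 0.5091 -0.1716  0.0672] turn [-0.7 -0.2 -0. ] shift [-1.8  3.5  3. ] F [-0.2  0.5 -0.3] w 1.004
```

View pics/v2.png

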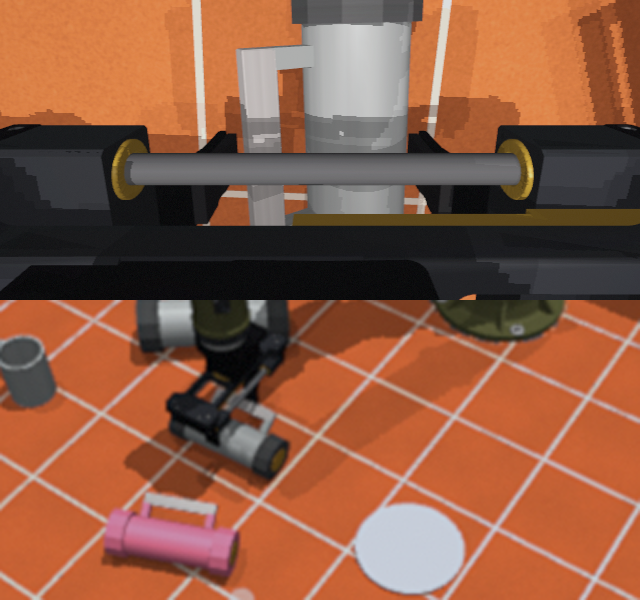

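The bar and barrel both sit between the open fingers. Next is the roll over flat 1, following the bar's arc slowly.

servo_tool:
  commands:
    - [[0,0,0,-1,3,5,87],[0,0,0,-6,3,10,87],[0,0,0,-11,3,15,87],[0,0,0,-14,3,19,87],[0,0,0,-16,3,22,87]]

```text
time: 2.75
position: [0.5337, -0.1662, 0.0858]
tool_rot: [-0.036, 1.57, 0.036]
ft_force: [-0.9, -0.5, -0.1]
grip_width: 0.997
```

```bash
python3 go.py .5275 -.167 .0935 3.2
```

```text
t 2.75 pos [ 0.5337 -0.1662  0.0858] turn [-0.6  0.   0. ] shift [-7.7 -0.5 -6.3] F [-0.9 -0.5 -0.1] w 0.997
```

servo_tool:
  commands:
    - [[0,0,0,-2,0,3,87],[0,0,0,-4,0,6,87],[0,0,0,-5,0,9,87],[0,0,0,-5,0,9,87]]

```text
time: 3.25
position: [0.5423, -0.1657, 0.0903]
tool_rot: [-0.036, 1.57, 0.036]
ft_force: [0.7, 0.1, -0.1]
grip_width: 0.998
```

```bash
python3 go.py .5275 -.167 .0935 3.2; python3 - <<'E'
from h import *
im,ci=save('wrist','w3.png'); 
a,c=save('scene','s3.png')
cv2.imwrite('pics/v3.png',np.vstack([im[:,:,::-1][100:400],cv2.resize(a[110:250,200:490][:,:,::-1],(640,300),interpolation=cv2.INTER_CUBIC)]))
E
```

```text
t 3.25 pos [ 0.5423 -0.1657  0.0903] turn [-0.6  0.  -0. ] shift [ -3.3  -0.6 -14.8] F [ 0.7  0.1 -0.1] w 0.998
```

View pics/v3.png

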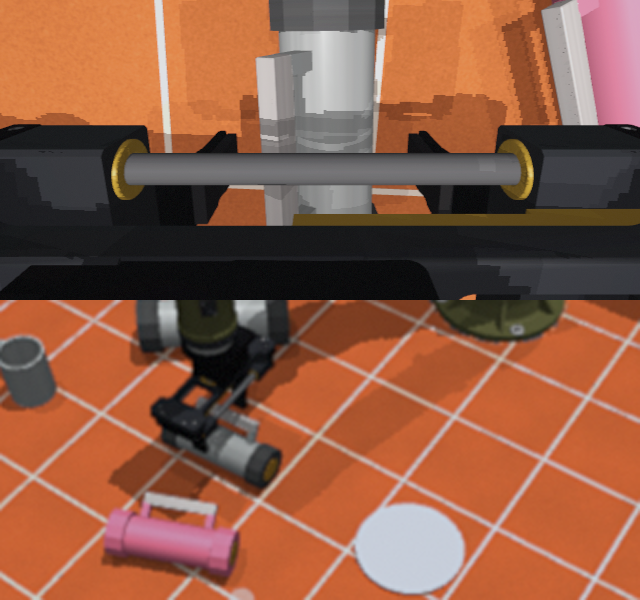

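The cell has rolled one flat and the bar now leans about 30°. The pink cell sits ahead on the right, so I'll narrow the gripper and shift back to keep the far finger clear of it.

servo_tool:
  commands:
    - [[0,0,0,0,0,-5,36],[0,0,0,1,0,-10,36],[0,0,0,2,0,-14,36],[0,0,0,2,0,-17,36],[0,0,0,2,0,-17,36]]

```text
time: 3.98
position: [0.5249, -0.1667, 0.0883]
tool_rot: [-0.036, 1.571, 0.035]
ft_force: [0.2, -0.2, -0.3]
grip_width: 0.514
```

```bash
python3 go.py .5255 -.167 .088 3.2
```

```text
t 3.975 pos [ 0.5249 -0.1667  0.0883] turn [-0.6 -0.   0. ] shift [ 0.3 -0.3  0.6] F [ 0.2 -0.2 -0.3] w 0.514
```

servo_tool:
  commands:
    - [[0,0,0,0,0,2,36],[0,0,0,-2,0,7,36],[0,0,0,-5,0,12,36],[0,0,0,-7,0,17,36],[0,0,0,-9,0,22,36]]

```text
time: 4.6
position: [0.5477, -0.1655, 0.0974]
tool_rot: [-0.036, 1.57, 0.036]
ft_force: [0.1, 0.2, -0.6]
grip_width: 0.415
```

servo_tool:
  commands:
    - [[0,0,0,0,0,2,36],[0,0,0,-1,0,5,36],[0,0,0,-1,0,8,36],[0,0,0,-1,0,11,36],[0,0,0,-1,0,11,36]]

```text
time: 5.22
position: [0.5582, -0.165, 0.0982]
tool_rot: [-0.036, 1.571, 0.036]
ft_force: [-0.1, -0.2, 0.1]
grip_width: 0.412
```

```bash
python3 go.py .561 -.166 .086 3.2; python3 - <<'E'
from h import *
im,ci=save('wrist','w4.png'); print(ci['pose'])
a,c=save('scene','s4.png')
cv2.imwrite('pics/v4.png',np.vstack([im[:,:,::-1][100:400],cv2.resize(a[110:250,200:490][:,:,::-1],(640,300),interpolation=cv2.INTER_CUBIC)]))
E
```

```text
t 5.225 pos [ 0.5582 -0.165   0.0982] turn [-0.6 -0.  -0. ] shift [12.2 -1.1  2.7] F [-0.1 -0.2  0.1] w 0.412
[[ 9.98981917e-01  4.37266090e-02  1.10956234e-02  5.55404818e-01]
 [ 4.51116355e-02 -9.69715536e-01 -2.40034830e-01 -9.92743088e-02]
 [ 2.63689278e-04  2.40290996e-01 -9.70700864e-01  2.41049536e-01]
 [ 0.00000000e+00  0.00000000e+00  0.00000000e+00  1.00000000e+00]]
```

View pics/v4.png

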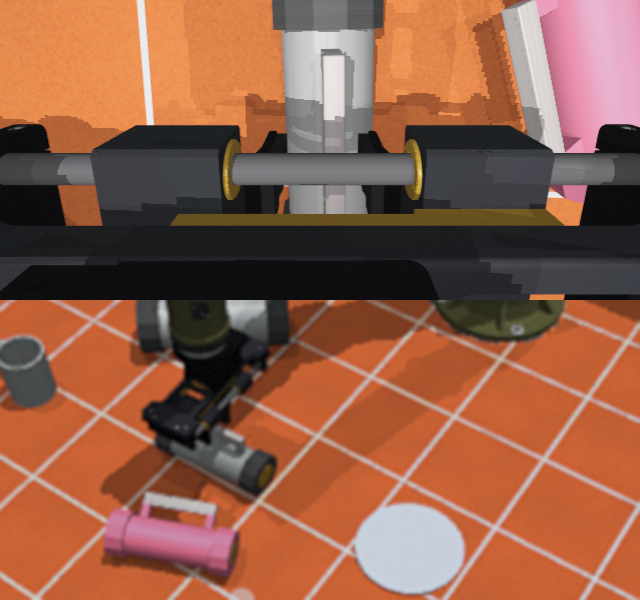

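```bash
python3 - <<'E'
from h import *
ci=vision.camera_info('wrist')
for u,v,z in [(333.5,154,.094),(335,200,.094),(328,128,.064)]: print(px2w(ci,u,v,z).round(4))
E
python3 go.py .561 -.165 .086 3
```

```text
[ 0.5608 -0.1134  0.094 ]
[ 0.5626 -0.1338  0.094 ]
[ 0.5584 -0.1032  0.064 ]
t 5.325 pos [ 0.558  -0.1651  0.0982] turn [-0.4 -0.   0. ] shift [12.2 -0.1  3. ] F [-0.2  0.3  0.8] w 0.412
```

The handle stands upright: the bar is at column 334, above the barrel centre at 329, which matches parallax. Next I lower onto the bar, centre on it and close.

servo_tool:
  commands:
    - [[0,0,0,4,2,4,36],[0,0,0,8,2,5,36],[0,0,0,12,2,5,36],[0,0,0,12,2,5,24],[0,0,0,12,2,5,18]]
  newtons: 15

```text
time: 5.95
position: [0.5629, -0.1629, 0.0862]
tool_rot: [-0.036, 1.571, 0.036]
ft_force: [-0.2, 0.7, 0.2]
grip_width: 0.27
```

servo_tool:
  commands:
    - [[0,0,0,0,0,0,12],[0,0,0,0,0,0,8],[0,0,0,0,0,0,0],[0,0,0,0,0,0,0],[0,0,0,0,0,0,0]]

```text
time: 6.58
position: [0.5629, -0.163, 0.0864]
tool_rot: [-0.036, 1.571, 0.036]
ft_force: [-0.8, -0.2, 2.3]
grip_width: 0.111
```

```bash
python3 go.py .563 -.163 .086 3; python3 - <<'E'
from h import *
im,ci=save('wrist','w5.png')
a,c=save('scene','s5.png')
cv2.imwrite('pics/v5.png',np.vstack([im[:,:,::-1][100:400],cv2.resize(a[130:250,220:400][:,:,::-1],(640,300),interpolation=cv2.INTER_CUBIC)]))
E
```

```text
t 6.575 pos [ 0.5629 -0.163   0.0864] turn [-0.4 -0.   0. ] shift [ 0.4 -0.   0.1] F [-0.8 -0.2  2.3] w 0.111
```

View pics/v5.png

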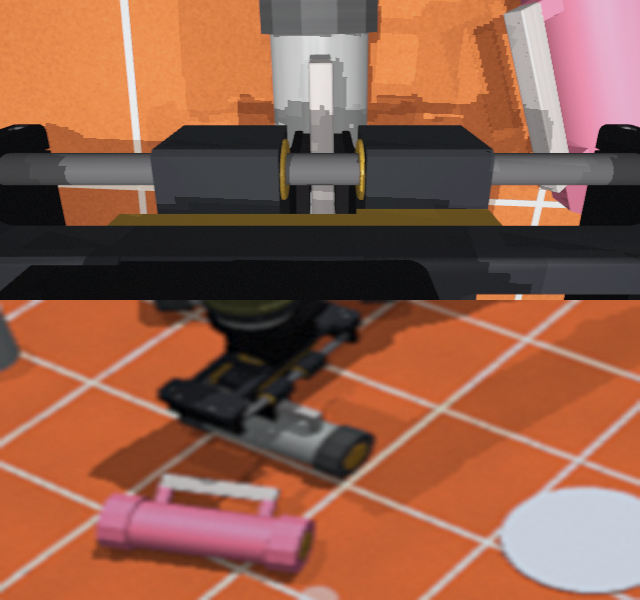

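Gripped: the opening is 9.7 mm on the 10 mm bar, which is vertical and centred in the view. I'll tighten and lift.

servo_tool:
  commands:
    - [[0,0,0,0,0,0,0],[0,0,0,0,0,0,0],[0,0,0,-5,0,0,0],[0,0,0,-15,0,0,0],[0,0,0,-25,0,0,0]]
  newtons: 55

```text
time: 7.3
position: [0.5627, -0.1627, 0.1112]
tool_rot: [-0.035, 1.571, 0.036]
ft_force: [-0.2, -0.1, -7.3]
grip_width: 0.104
```

servo_tool:
  commands:
    - [[0,0,0,-20,0,0,0],[0,0,0,-55,0,0,0],[0,0,0,-95,0,0,0],[0,0,0,-130,0,0,0],[0,0,0,-145,0,0,0]]

```text
time: 7.92
position: [0.5643, -0.1628, 0.2599]
tool_rot: [-0.038, 1.566, 0.034]
ft_force: [0.2, -0.1, -8.0]
grip_width: 0.105
```

```bash
python3 go.py .526 .1425 .256 3; python3 - <<'E'
from h import *
print(ctrl.get_state()['torque'])
im,ci=save('wrist','w6.png'); save('scene','s6.png')
E
```

```text
t 7.925 pos [ 0.5643 -0.1628  0.2599] turn [-0.4  0.3  0.1] shift [  3.1 306.7 -24.2] F [ 0.2 -0.1 -8. ] w 0.105
[ 0.03718044 -0.15799535 -0.01860951]
```

View pics/s6.png

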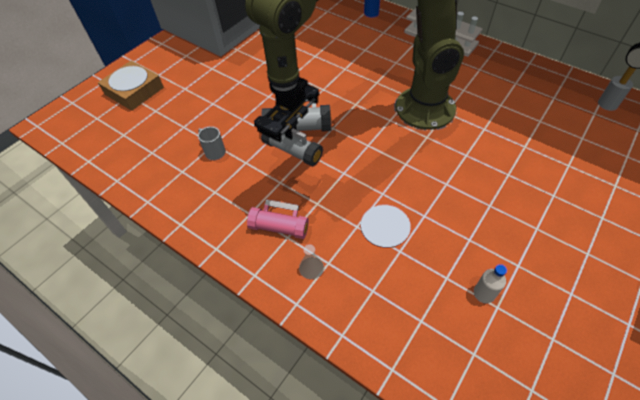

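servo_tool:
  commands:
    - [[0,0,0,0,20,-1,0],[0,0,0,0,55,-4,0],[0,0,0,0,95,-7,0],[0,0,0,0,135,-10,0],[0,0,0,0,170,-13,0]]

```text
time: 8.65
position: [0.5405, 0.0095, 0.2543]
tool_rot: [-0.037, 1.574, 0.039]
ft_force: [-0.2, -0.8, -7.6]
grip_width: 0.107
```

servo_tool:
  commands:
    - [[0,0,0,0,40,-3,0],[0,0,0,0,80,-6,0],[0,0,0,0,110,-9,0],[0,0,0,0,130,-10,0],[0,0,0,0,136,-10,0]]

```text
time: 9.28
position: [0.5241, 0.1444, 0.2548]
tool_rot: [-0.039, 1.573, 0.04]
ft_force: [-0.3, 0.1, -7.8]
grip_width: 0.112
```

servo_tool:
  commands:
    - [[0,0,0,0,0,0,0],[0,0,0,0,0,0,0],[0,0,0,0,0,0,0],[0,0,0,0,0,0,0]]

```text
time: 9.78
position: [0.5262, 0.1411, 0.2562]
tool_rot: [-0.035, 1.571, 0.035]
ft_force: [1.0, 0.3, -7.2]
grip_width: 0.108
```

```bash
python3 go.py .5265 .1427 .256 3; python3 - <<'E'
from h import *
s=ctrl.get_state();print(R.from_rotvec(s['tool_rot']).as_matrix().round(3))
a,c=save('scene','s7.png'); b,_=save('top','t7.png')
cv2.imwrite('pics/v7.png',np.vstack([cv2.resize(x[:,:,::-1],(600,300),interpolation=cv2.INTER_CUBIC) for x in (a[100:250,250:550],b[130:280,180:480])]))
E
```

```text
t 9.775 pos [0.5262 0.1411 0.2562] turn [-0.4 -0.   0. ] shift [0.2 1.6 0.4] F [ 1.   0.3 -7.2] w 0.108
[[-0.    -0.044  0.999]
 [-0.     0.999  0.044]
 [-1.    -0.    -0.   ]]
```

View pics/v7.png

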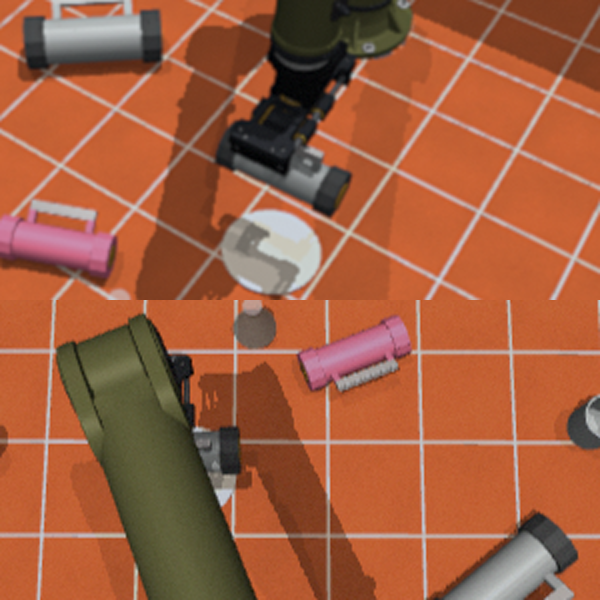

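```bash
python3 - <<'E'
from h import *
ci=vision.camera_info('scene'); C=np.array([.5265,.141,.202]); a=np.array([-.044,.999,0])
for t in (-.085,.085,.06): print(t,(w2px(ci,C+a*t)-[250,100])*2)
for d in ((0,0,.01),(0,.01,0)): print(d,(w2px(ci,C+a*.085+d)-w2px(ci,C+a*.085))*2)
E
python3 - <<'E'
import cv2
a=cv2.imread('pics/s7.png')[160:215,350:435]
cv2.imwrite('pics/c7.png',cv2.resize(a,None,fx=9,fy=9,interpolation=cv2.INTER_CUBIC))
E
```

```text
-0.085 [227.25991245 141.09207721]
0.085 [340.88469325 194.93531439]
0.06 [323.49036034 186.69268293]
(0, 0, 0.01) [ 1.22275791 -4.54388807]
(0, 0.01, 0) [6.8721084  3.56210451]
```

View pics/c7.png

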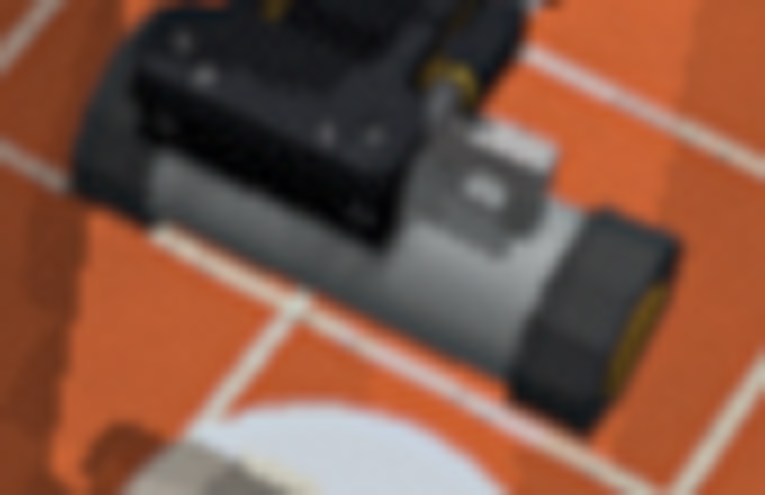

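```bash
python3 -c "
from h import *
s=ctrl.get_state(); print(s['position'],s['ft_force'],s['grip_width'],abs(s['qd']).max()); close_job()"
```

```text
[0.52612409 0.14148065 0.2562548 ] [-0.05671675 -0.22802822 -7.73526012] 0.10947506494577279 0.0024049401813528767
the job is handed in; nothing more can be done
```

The small grey cell is hanging level from the gripper over the middle of the drip plate, and I have handed the job in. I rolled it two flats toward +x with the open gripper around it. Once the handle stood upright, I gripped the bar, set the grip to 55 N, lifted the cell straight up and carried it across.

- **Position:** the tool is within about 2 mm of the measured plate centre. The near cap's end face is within about 1 pixel of where a level, centred cell would put it.
- **Height:** there is about 16 cm of air under the cell.
- **Hold:** the arm was still, with 7.7 N hanging from the gripper. The opening read 9.5 mm on the 10 mm bar.
- **Surroundings:** the pink and large cells showed no movement in the last pictures. Mug, flask and bottle stood in place just after the lift, and the carry passed well clear of them. The arm hid part of the final top view, so I could not check everything from there.
- **Time:** about 10 s of the 59 s allowed.

No check failed or disagreed.

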